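Strip a wound bobbin off the winder

ROBOT

A 6-joint arm with a two-finger parallel gripper is mounted at the origin on the work surface. World frame = base frame: x ahead of the robot, y to its left, z up, the work surface at z = 0. Lengths are in mm, angles in rad, forces in N, time in s.
With the tool pointing down it reaches from about 325 to 925 mm from the base axis. Payload 3.1 kg.
Tool frame: the origin (TCP) lies at the centre of the arm's flange, where the gripper is bolted on; the fingertips stand 173 mm ahead of it and the grasp point (between the pads) lies 155 mm ahead of it; z points along the fingers, y is the line along which they close (so a half turn about z gives the same grasp; the last joint's range is limited). The gripper opens to 85 mm and grips with 20 to 120 N. Pads are 22 mm wide; open, the fingers measure 114 mm over their backs; the gripper's body (76 mm by 85 mm) begins 54 mm behind the grasp point. The pads swing forward as they close: fully open they stand 13 mm farther back than shut.
Start: joints at [-1.302, 0.217, 1.613, -0, 1.311, -0.112], TCP at [232.311, -580.235, 404.7] pointing down, gripper open.
Joint ranges: [-2.75, 2.75], [-0.78, 2.1], [0.31, 2.55], [-1.13, 4.27], [0.13, 2.63], [-2.58, 2.58]. Speed limits (rad/s): [2.79, 2.79, 3.14, 3.14, 3.14, 3.14].

INTERFACE

Orientations are given as [roll, pitch, yaw] about the fixed x, y, z axes, in that order (R = Rz(yaw) Ry(pitch) Rx(roll)).
In Python, from workcell import r gives the robot as it stands.
- The arm moves only by the tool drive_tool, never from a script. Its argument "increments" is a list of rows, each an object of numbers: "dx", "dy", "dz": the shift along the tool's x, y, z in mm; "ax", "ay", "az": the turn, a rotation vector about the tool's x, y, z in degrees. In form: [{"dx": .., "dy": .., "dz": .., "ax": .., "ay": .., "az": ..}, ...]. A call has exactly 10 rows; each row is the pose to reach, as a shift and turn from the pose commanded when the call began, along the tool's axes at that moment; what a row does not reach only later rows make up. A row lasts 1/12 s, in which the tool goes at most 41.7 mm and 7.16 degrees, less where a joint would pass 70% of its speed; a pose out of reach is approached as far as the arm can. A call with a gripper value outside its range is refused whole. "jaw" is the finger opening in mm, from 0 to 85.4, set as the call begins (left out, the last holds). The fingers move at their own pace and stop on an object; the grip force is fixed at half the most. Time passes only in rows, so rows that repeat a pose let the fingers close, or fill a call up. It gives the time, the measured TCP pose, the force, the opening and the grip force at its end, in the units of the state.
- r.get_obs(): the state, without advancing time (a new reading comes with each control period).
- r.camera(name): name is "scene" or "side" or "wrist"; returns a dict with "image" (400x640x3 uint8, red, green, blue), "vertical_fov" (degrees; the focal length in pixels is half the picture's height over the tangent of half this angle, whatever the lens; pixels are square), "cx", "cy" (the principal point, pixels), "pose" (4x4, takes a point from camera to world coordinates). Camera axes: x right, y down, z forward; pixel columns grow to the right and rows downward; lengths in mm; the calibration is good to about 2 mm. A picture is of the moment at which its call begins. There is no depth.
- r.finish_job(): hands the job in; it is judged then, once.
Trained networks look in the newest picture that a camera, given by its name, has taken for a name from the list of things; names that differ only in an ending like _2 or _b are one class to them, and where a whole thing is asked for, a point or a joint stands for the part that bears it (a point fixed in the world has none). Each returns a list of dicts, best first, with "score" (0 to 1); they miss things now and then, are a little off and sometimes report something else, mostly with a low value. They report only what shows in the picture. A call takes as long as a camera call. They do not tell look-alikes from the thing itself.
- r.silhouettes(thing, camera): "pixels" (400x640 bool, what is visible of it) and "bbox" ([centre column, centre row, width, height] in pixels, round what is visible of it).
The state is a dict: "clock": time; "joint_pos": joint angles; "dq": joint speeds; "joint_efforts": joint torques, N m; "eef_pos": TCP position; "eef_rot": TCP orientation; "contact_force": force on the tool from outside, world axes, zero at the start; "wrist_torque": the same for the moment, N m; "opening": finger opening in mm; "gripper_force": force on a finger pad.
Only numpy, scipy, OpenCV 4.12 (cv2) and the standard library are available. Lean on these libraries where they do the work, as an engineer would, in place of code of your own. Each camera call takes 0.05 s, during which the arm holds its last target. There are 200 camera calls.

TASK

The winder has finished a bobbin of copper wire. Lift the stripper plate by its red tab, all the way to its stop, so that it slides the bobbin up clear of the spindle, then push the bobbin across, still standing upright, until it sits wholly on the green deck. Do not tip or drop the bobbin, do not push it onto the red deck, and leave the other things on the bench where they are.

Things in the scene. Friction and masses are not known exactly. Their poses are not given: they have to be found in the camera images.
- winder: Light-blue bobbin winder fixed to the bench, base 170 x 96 x 28 mm. Origin: centre of its underside, on the spindle axis; z up; the red tab is on its -x side, the decks on its +y and -y sides. Upright steel spindle 16 mm thick; two 10 mm guide rods at x = +68, y = +-30 mm, up to 122 mm high.
- spindle_tip (a point): Top of the steel spindle, on its axis, 105 mm above the bench.
- plate (a joint): Height of the aluminium stripper plate in m: 0 at its lower stop (top face 45 mm above the bench), 0.072 at its upper stop (117 mm, 5 mm above the decks). It clears the spindle above 0.060. 96 x 96 x 6 mm, centred on the spindle, which passes through a 22 mm hole. Moves straight up, counterbalanced: 5 to 9 N lift it and it stays where it is left.
- tab (a point): Grip point of the red upright tab on the plate, 92 mm from the spindle axis on the winder's -x side; moves with the plate. The tab is 14 mm thick along the winder's y, 22 mm along its x; it reaches from 40 mm below this point, at the plate, to 25 mm above it.
- bobbin: Bobbin of copper wire with black flanges, standing on the stripper plate around the spindle. Flanges 88 mm diameter, 5 mm thick, bore 24 mm, winding 76 mm diameter, total height 46 mm, about 0.4 kg. Origin: centre of its underside; z along its axis, up.
- green_deck: Fixed deck with green lining and side fences, on one side of the winder or the other (changes places with the red one). Origin: on the bench under its centre, 132 mm from the spindle axis; axes parallel to the winder's. Top face 112 mm high, 112 mm along x, 160 along y; fences at x = +-54 mm rise 11 mm above it, 103 mm apart; ends open. A 4 mm gap parts it from the plate.
- red_deck: The same deck with red lining and fences, for scrap, across the winder from the green one. Same size and origin.
- paint_tin: Yellow paint tin standing beyond the winder, 70 mm diameter, 85 mm high. Origin: centre of its underside. Leave alone.
- wrench: Steel wrench lying beyond the winder. Origin: underside. Leave alone.
- rivet_tray: Blue open tray 100 x 140 x 35 mm on the right. Origin: centre of its underside. Leave alone.
- petal_a: Yellow sheet-metal petal lying on the left, about 145 x 45 x 4 mm. Origin: centre of its underside. Leave alone.
- petal_b: Rust-brown petal, the same size, lying on the left. Leave alone.
- grinder: Dark-green angle grinder, about 300 mm long, lying on the right. Origin: under its body. Leave alone.
Things that resemble listed ones, but are neither listed nor needed, are in the scene too. Of the things shaped like the bobbin, the copper one is meant.

How it is judged:
By the outcome, as a careful person would: the job done as asked, in the order asked, and still so for the second after the job is handed in, with the robot touching nothing.
It also fails if it takes over 51 s, if anything falls off the work surface, if the arm or the gripper's body presses on something with over 40 N, if the wrist force passes 120 N, or if a joint passes its speed limit or range.

## Working session

There is one attempt and no reset: what is moved stays moved. The work goes in short steps, Python scripts to look and compute and a tool call to move; the robot and the scene stay as the last step left them, time stands still between calls to the robot, and variables do not carry over. Pictures are saved under pics/ and viewed, at most 13 in all, crops included, and the job is handed in when it is done.

Besides the shell and the picture viewer there is one more tool, called after "Call:" in YAML: its name, and indented under it one key for each argument. drive_tool: Moves the arm, as the interface text tells. Its arguments: {"type":"object","properties":{"increments":{"type":"array"},"jaw":{"type":"number"}},"required":["increments"]}

```bash
mkdir -p pics; cat > h.py <<'E'
import numpy as np, cv2
from workcell import r
def cam(n):
    c=r.camera(n); c['f']=200/np.tan(np.radians(c['vertical_fov'])/2); return c
def save(c,p): cv2.imwrite(p,c['image'][:,:,::-1])
def proj(c,P):
    P=np.atleast_2d(P); T=np.linalg.inv(c['pose']); q=P@T[:3,:3].T+T[:3,3]
    return np.c_[c['cx']+c['f']*q[:,0]/q[:,2], c['cy']+c['f']*q[:,1]/q[:,2]]
def ray(c,u,v):
    d=c['pose'][:3,:3]@np.array([(u-c['cx'])/c['f'],(v-c['cy'])/c['f'],1]); return c['pose'][:3,3],d/np.linalg.norm(d)
def atz(c,u,v,z):
    o,d=ray(c,u,v); return o+d*(z-o[2])/d[2]
E
python3 - <<'E'
from h import *
ims=[]
for n in ['scene','side']:
    c=cam(n); ims.append(c['image']); save(c,f'pics/{n}0.png')
    print(n,c['f'],c['cx'],c['cy'],c['pose'].round(3).tolist())
    for t in ['winder','plate','tab','bobbin','green_deck','red_deck','paint_tin']:
        print(t,[(round(s['score'],2),np.round(s['bbox']).tolist()) for s in r.silhouettes(t,n)[:3]])
print(r.get_obs())
E
```

```text
scene 377.91059558174794 312.16128699967936 202.74258220363498 [[0.376, 0.781, -0.498, 1176.279], [0.926, -0.32, 0.198, -250.438], [-0.005, -0.536, -0.844, 1137.822], [0.0, 0.0, 0.0, 1.0]]
winder [(0.81, [336.0, 202.0, 43.0, 65.0])]
plate [(0.97, [332.0, 194.0, 38.0, 56.0])]
tab [(0.84, [335.0, 196.0, 36.0, 54.0]), (0.25, [398.0, 148.0, 15.0, 29.0])]
bobbin [(0.72, [334.0, 198.0, 25.0, 25.0]), (0.65, [280.0, 173.0, 24.0, 27.0]), (0.56, [303.0, 261.0, 31.0, 32.0])]
green_deck [(0.76, [296.0, 213.0, 56.0, 56.0])]
red_deck [(0.78, [366.0, 182.0, 54.0, 51.0])]
paint_tin [(0.97, [390.0, 227.0, 26.0, 29.0])]
side 398.48511755224627 318.0724891640793 194.94089759573833 [[0.876, -0.307, 0.371, 99.309], [-0.482, -0.588, 0.65, -809.39], [0.018, -0.749, -0.663, 911.086], [0.0, 0.0, 0.0, 1.0]]
winder [(0.5, [316.0, 174.0, 30.0, 20.0])]
plate []
tab []
bobbin [(0.89, [266.0, 245.0, 33.0, 29.0]), (0.78, [373.0, 213.0, 23.0, 26.0]), (0.73, [308.0, 182.0, 29.0, 15.0])]
green_deck [(0.82, [334.0, 207.0, 52.0, 52.0]), (0.3, [308.0, 182.0, 26.0, 14.0])]
red_deck [(0.86, [284.0, 158.0, 56.0, 36.0])]
paint_tin [(0.83, [327.0, 159.0, 21.0, 30.0])]
{'clock': 0.8, 'joint_pos': array([-1.30216455e+00,  2.16850057e-01,  1.61335030e+00,  1.26536119e-05,
        1.31131017e+00, -1.12178576e-01]), 'dq': array([ 0.00187461,  0.00099214,  0.00059032, -0.00018048,  0.00018984,
        0.00045035]), 'joint_efforts': array([ 4.42256196e-04, -3.96832037e+01, -3.04233742e+01, -1.61557241e-04,
        5.61165361e-04,  3.83676962e-06]), 'eef_pos': array([ 232.33610644, -580.23541954,  404.75727825]), 'eef_rot': array([ 3.14150968e+00, -2.96044883e-06,  3.80807111e-01]), 'contact_force': array([-0.09761347, -0.01186377, -0.03152442]), 'wrist_torque': array([-0.00593164,  0.0144029 , -0.03230938]), 'gripper_force': 0.0, 'opening': 85.42174048168286}
```

```bash
python3 - <<'E'
import cv2
a=cv2.imread('pics/scene0.png')[110:310,220:460];b=cv2.imread('pics/side0.png')[110:310,220:460]
cv2.imwrite('pics/a.png',cv2.resize(a,(720,600),interpolation=2));cv2.imwrite('pics/b.png',cv2.resize(b,(720,600),interpolation=2))
E
```

```text
(no output)
```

View pics/a.png

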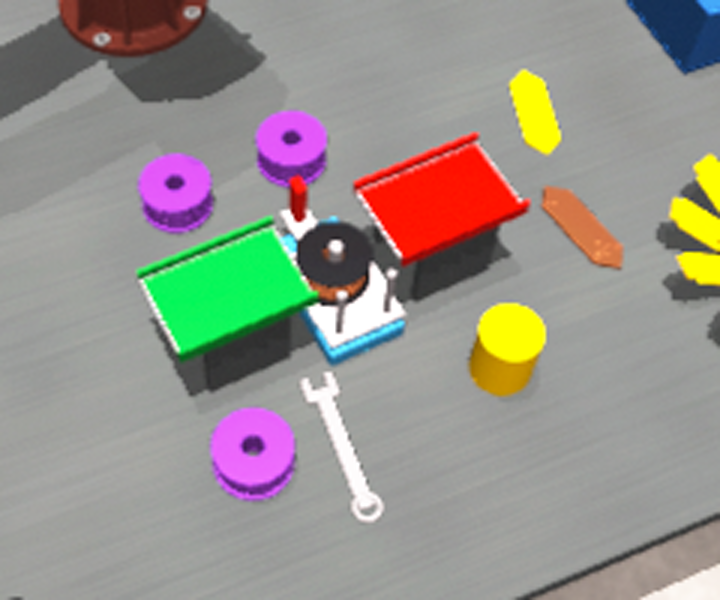

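View pics/b.png

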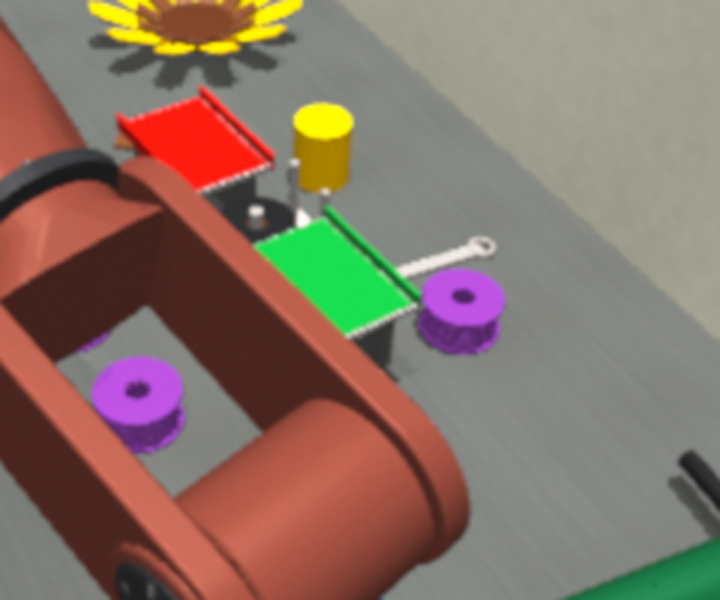

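```bash
cat > fit.py <<'E'
from h import *
from scipy.optimize import least_squares
import pickle
def W(p,L):
    x,y,t=p[:3]; L=np.atleast_2d(np.array(L,float)); c,s=np.cos(t),np.sin(t)
    return np.c_[x+c*L[:,0]-s*L[:,1], y+s*L[:,0]+c*L[:,1], L[:,2]]
E
python3 - <<'E'
from fit import *
L={'tip':(0,0,105),'g1':(68,-30,122),'g2':(68,30,122),'tab':(-92,0,110),
'ga':(-54,-212,123),'gb':(-54,-52,123),'gc':(54,-212,123),'gd':(54,-52,123),'ra':(-54,52,123),'rb':(-54,212,123),'rc':(54,52,123),'rd':(54,212,123)}
S={'tip':(335,243),'g1':(342,297),'g2':(391,272),'tab':(298,182),'ga':(140,272),'gb':(272,221),'gc':(182,352),'gd':(315,297),'ra':(357,185),'rb':(476,138),'rc':(403,257),'rd':(526,208)}
D={'tip':(257,210),'g1':(325,192),'g2':(294,162),'gc':(419,300),'gd':(330,210),'rc':(270,157),'rd':(203,91),'rb':(120,118)}
cs,cd=cam('scene'),cam('side')
obs=[(cs,k,v) for k,v in S.items()]+[(cd,k,v) for k,v in D.items()]
def res(p):
    return np.concatenate([proj(c,W(p,L[k])+[0,0,p[3]])[0]-(np.array(v)/3+[220,110]) for c,k,v in obs])
for sel in [0]:
    s=least_squares(res,[600,-150,0,0],loss='soft_l1',x_scale=[100,100,.1,10]); print(s.x,np.degrees(s.x[2]))
    for (c,k,v),e in zip(obs,s.fun.reshape(-1,2)): print(k,e.round(1))
p=s.x
for n,l in dict(tab=(-92,0,85),tip=(0,0,105),green=(0,-132,112)).items(): print(n,W(p,l).round(1))
E
```

```text
[ 5.51471902e+02  6.84622947e+01  6.79765419e-02 -6.37899665e+00] 3.894768956874686
tip [0.2 1.7]
g1 [-0.4  0.2]
g2 [-0.1  1.5]
tab [0.1 1.2]
ga [-0.9  0.6]
gb [-0.1 -0.4]
gc [-1.6  0.5]
gd [ 0.5 -0.8]
ra [-0.7  0.5]
rb [ 0.4 -0.2]
rc [-0.2  0.5]
rd [ 0.7 -0.9]
tip [-0.6  0.4]
g1 [-0.3  0.3]
g2 [-0.   0.6]
gc [-0.7 -0.9]
gd [-1.7 -0.7]
rc [ 0.8 -0.1]
rd [-0.6 -1.1]
rb [-0.3 -1.1]
tab [[459.7  62.2  85. ]]
tip [[551.5  68.5 105. ]]
green [[560.4 -63.2 112. ]]
```

Call:
drive_tool:
  increments:
    - {"dx": 22, "dy": -26, "az": 1}
    - {"dx": 45, "dy": -51, "az": 2}
    - {"dx": 67, "dy": -77, "az": 3}
    - {"dx": 90, "dy": -102, "az": 4}
    - {"dx": 112, "dy": -128, "az": 5}
    - {"dx": 135, "dy": -154, "az": 6}
    - {"dx": 157, "dy": -179, "az": 7}
    - {"dx": 180, "dy": -205, "az": 8}
    - {"dx": 202, "dy": -230, "az": 9}
    - {"dx": 225, "dy": -256, "az": 9}
  jaw: 60

```text
invalid input at $.increments[0]: expected keys dx, dy, dz, ax, ay, az
```

Call:
drive_tool:
  increments:
    - {"dx": 22, "dy": -26, "dz": 0, "ax": 0, "ay": 0, "az": 1}
    - {"dx": 45, "dy": -51, "dz": 0, "ax": 0, "ay": 0, "az": 2}
    - {"dx": 67, "dy": -77, "dz": 0, "ax": 0, "ay": 0, "az": 3}
    - {"dx": 90, "dy": -102, "dz": 0, "ax": 0, "ay": 0, "az": 4}
    - {"dx": 112, "dy": -128, "dz": 0, "ax": 0, "ay": 0, "az": 5}
    - {"dx": 135, "dy": -154, "dz": 0, "ax": 0, "ay": 0, "az": 6}
    - {"dx": 157, "dy": -179, "dz": 0, "ax": 0, "ay": 0, "az": 7}
    - {"dx": 180, "dy": -205, "dz": 0, "ax": 0, "ay": 0, "az": 8}
    - {"dx": 202, "dy": -230, "dz": 0, "ax": 0, "ay": 0, "az": 9}
    - {"dx": 225, "dy": -256, "dz": 0, "ax": 0, "ay": 0, "az": 9}
  jaw: 60

```text
clock: 1.73
eef_pos: [346.2, -257.5, 405.0]
eef_rot: [3.141, -0.001, 0.222]
contact_force: [0.4, -0.5, -0.4]
opening: 60.1
gripper_force: 0.0
```

Call:
drive_tool:
  increments:
    - {"dx": 18, "dy": -29, "dz": 0, "ax": 0, "ay": 0, "az": 1}
    - {"dx": 36, "dy": -58, "dz": 0, "ax": 0, "ay": 0, "az": 2}
    - {"dx": 55, "dy": -86, "dz": 0, "ax": 0, "ay": 0, "az": 3}
    - {"dx": 73, "dy": -115, "dz": 0, "ax": 0, "ay": 0, "az": 4}
    - {"dx": 91, "dy": -144, "dz": 0, "ax": 0, "ay": 0, "az": 5}
    - {"dx": 109, "dy": -172, "dz": 0, "ax": 0, "ay": 0, "az": 6}
    - {"dx": 127, "dy": -201, "dz": 0, "ax": 0, "ay": 0, "az": 7}
    - {"dx": 145, "dy": -230, "dz": 0, "ax": 0, "ay": 0, "az": 8}
    - {"dx": 164, "dy": -258, "dz": 0, "ax": 0, "ay": 0, "az": 9}
    - {"dx": 182, "dy": -287, "dz": 0, "ax": 0, "ay": 0, "az": 9}
  jaw: 60

```text
clock: 2.57
eef_pos: [460.1, 63.0, 405.1]
eef_rot: [3.141, -0.001, 0.066]
contact_force: [0.8, -0.4, 0.5]
opening: 60.1
gripper_force: 0.0
```

```bash
python3 - <<'E'
from fit import *
c=cam('wrist'); save(c,'pics/w1.png'); print(c['f'],c['cx'],c['cy'],c['pose'].round(3).tolist()); print(r.get_obs()['eef_pos'],r.get_obs()['eef_rot'])
p=[551.5,68.5,.068]
for l in [(-92,0,110),(0,0,105),(68,-30,122),(68,30,122),(-54,-52,123),(-54,52,123)]: print(l,proj(c,W(p,l)).round(1))
for t in ['tab','bobbin','plate']:
    print(t,[(round(s['score'],2),np.round(s['bbox']).tolist()) for s in r.silhouettes(t,'wrist')[:3]])
E
```

```text
280.4796924468782 316.64332210607506 198.4960898412704 [[0.066, -0.96, -0.273, 528.962], [-0.998, -0.063, -0.018, 68.752], [-0.0, 0.274, -0.962, 374.804], [0.0, 0.0, 0.0, 1.0]]
[461.22687954  67.1525323  405.36518463] [-3.13598823 -0.00366617  0.06995213]
(-92, 0, 110) [[318.7 192.7]]
(0, 0, 105) [[318.6  92.8]]
(68, -30, 122) [[357.2  -2.3]]
(68, 30, 122) [[280.2  -2.1]]
(-54, -52, 123) [[376.9 155.2]]
(-54, 52, 123) [[260.6 155.4]]
tab [(0.88, [317.0, 111.0, 91.0, 190.0])]
bobbin [(0.97, [289.0, 259.0, 56.0, 74.0]), (0.74, [322.0, 96.0, 99.0, 95.0]), (0.64, [402.0, 248.0, 73.0, 54.0])]
plate [(0.66, [321.0, 112.0, 92.0, 194.0]), (0.43, [321.0, 96.0, 97.0, 97.0])]
```

View pics/w1.png

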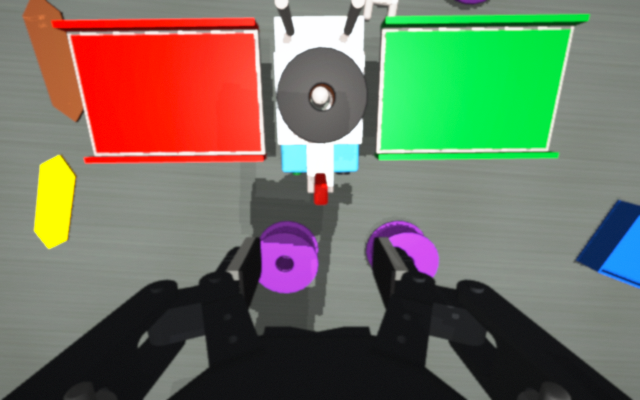

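```bash
python3 - <<'E'
from fit import *
c=cam('wrist'); save(c,'pics/w2.png'); pickle.dump({k:v for k,v in c.items()},open('w2.pkl','wb')); print(r.get_obs()['eef_pos'],r.get_obs()['eef_rot'])
p=[551.5,68.5,.068]
for l in [(-92,0,110),(0,0,105),(68,-30,122),(68,30,122),(-54,-52,123),(-54,52,123)]: print(l,proj(c,W(p,l)).round(1))
cv2.imwrite('pics/w2c.png',cv2.resize(c['image'][0:215,225:425,::-1],(540,580),interpolation=cv2.INTER_CUBIC))
E
```

```text
[459.6616215   61.1701285  404.59324333] [3.14095395e+00 5.37837391e-04 6.74478305e-02]
(-92, 0, 110) [[317.5 192. ]]
(0, 0, 105) [[317.6  91.7]]
(68, -30, 122) [[356.5  -3.7]]
(68, 30, 122) [[279.2  -3.8]]
(-54, -52, 123) [[375.9 154.5]]
(-54, 52, 123) [[259.3 154.4]]
```

View pics/w2c.png

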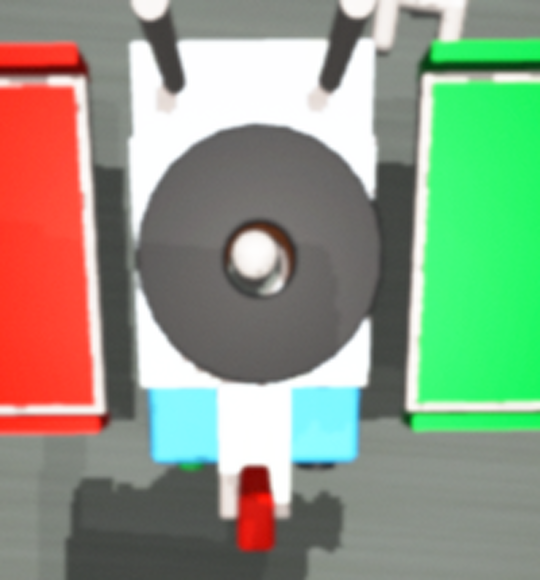

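Call:
drive_tool:
  increments:
    - {"dx": -2, "dy": 0, "dz": 20, "ax": 0, "ay": 0, "az": 0}
    - {"dx": -2, "dy": 0, "dz": 40, "ax": 0, "ay": 0, "az": 0}
    - {"dx": -2, "dy": 0, "dz": 60, "ax": 0, "ay": 0, "az": 0}
    - {"dx": -2, "dy": 0, "dz": 80, "ax": 0, "ay": 0, "az": 0}
    - {"dx": -2, "dy": 0, "dz": 100, "ax": 0, "ay": 0, "az": 0}
    - {"dx": -2, "dy": 0, "dz": 120, "ax": 0, "ay": 0, "az": 0}
    - {"dx": -2, "dy": 0, "dz": 140, "ax": 0, "ay": 0, "az": 0}
    - {"dx": -2, "dy": 0, "dz": 160, "ax": 0, "ay": 0, "az": 0}
    - {"dx": -2, "dy": 0, "dz": 160, "ax": 0, "ay": 0, "az": 0}
    - {"dx": -2, "dy": 0, "dz": 160, "ax": 0, "ay": 0, "az": 0}
  jaw: 60

```text
clock: 3.65
eef_pos: [457.0, 59.9, 243.9]
eef_rot: [-3.142, 0.003, 0.064]
contact_force: [-0.2, -0.2, 0.5]
opening: 59.5
gripper_force: 0.0
```

```bash
python3 - <<'E'
from fit import *
c=cam('wrist'); save(c,'pics/w3.png'); print(r.get_obs()['eef_pos'],r.get_obs()['contact_force'])
p=[549.5,67,.068]
for l in [(-92,0,110),(-92,7,110),(-92,-7,110),(-103,0,110),(0,0,105)]: print(l,proj(c,W(p,l)).round(1))
o=r.get_obs()['eef_pos']
print('fingertip mid',proj(c,[o[0],o[1],o[2]-160]))
cv2.imwrite('pics/w3c.png',cv2.resize(c['image'][:,:,::-1],(800,500),interpolation=cv2.INTER_CUBIC))
E
```

```text
[457.92100566  60.13549541 245.15817635] [-0.50525542  0.42091484  1.34156057]
(-92, 0, 110) [[317.7 285.8]]
(-92, 7, 110) [[301.1 285.8]]
(-92, -7, 110) [[334.3 285.7]]
(-103, 0, 110) [[317.8 308. ]]
(0, 0, 105) [[316.8  45.8]]
fingertip mid [[318.79551847 257.15410012]]
```

View pics/w3c.png

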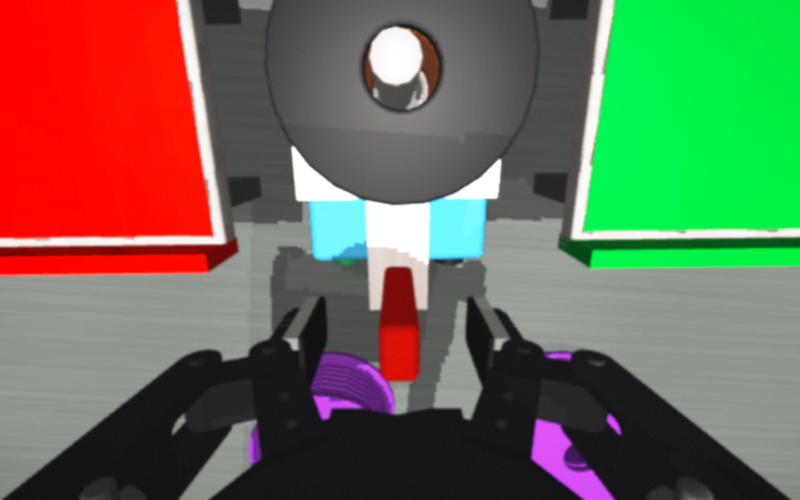

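Call:
drive_tool:
  increments:
    - {"dx": 1, "dy": 0, "dz": 0, "ax": 0, "ay": 0, "az": 0}
    - {"dx": 1, "dy": 0, "dz": 0, "ax": 0, "ay": 0, "az": 0}
    - {"dx": 1, "dy": 0, "dz": 0, "ax": 0, "ay": 0, "az": 0}
    - {"dx": 1, "dy": 0, "dz": 0, "ax": 0, "ay": 0, "az": 0}
    - {"dx": 1, "dy": 0, "dz": 0, "ax": 0, "ay": 0, "az": 0}
    - {"dx": 1, "dy": 0, "dz": 0, "ax": 0, "ay": 0, "az": 0}
    - {"dx": 1, "dy": 0, "dz": 0, "ax": 0, "ay": 0, "az": 0}
    - {"dx": 1, "dy": 0, "dz": 0, "ax": 0, "ay": 0, "az": 0}
    - {"dx": 1, "dy": 0, "dz": 0, "ax": 0, "ay": 0, "az": 0}
    - {"dx": 1, "dy": 0, "dz": 0, "ax": 0, "ay": 0, "az": 0}
  jaw: 5

```text
clock: 4.53
eef_pos: [459.7, 59.9, 246.1]
eef_rot: [3.137, -0.002, 0.069]
contact_force: [-0.7, -9.0, 2.7]
opening: 13.7
gripper_force: 58.7
```

Call:
drive_tool:
  increments:
    - {"dx": 0, "dy": 0.5, "dz": -4, "ax": 0, "ay": 0, "az": 0}
    - {"dx": 0, "dy": 0.5, "dz": -10, "ax": 0, "ay": 0, "az": 0}
    - {"dx": 0, "dy": 0.5, "dz": -17, "ax": 0, "ay": 0, "az": 0}
    - {"dx": 0, "dy": 0.5, "dz": -24, "ax": 0, "ay": 0, "az": 0}
    - {"dx": 0, "dy": 0.5, "dz": -31, "ax": 0, "ay": 0, "az": 0}
    - {"dx": 0, "dy": 0.5, "dz": -38, "ax": 0, "ay": 0, "az": 0}
    - {"dx": 0, "dy": 0.5, "dz": -45, "ax": 0, "ay": 0, "az": 0}
    - {"dx": 0, "dy": 0.5, "dz": -52, "ax": 0, "ay": 0, "az": 0}
    - {"dx": 0, "dy": 0.5, "dz": -58, "ax": 0, "ay": 0, "az": 0}
    - {"dx": 0, "dy": 0.5, "dz": -62, "ax": 0, "ay": 0, "az": 0}

```text
clock: 5.37
eef_pos: [459.5, 59.8, 307.0]
eef_rot: [3.138, -0.003, 0.069]
contact_force: [4.8, -6.0, -7.8]
opening: 13.1
gripper_force: 58.7
```

Call:
drive_tool:
  increments:
    - {"dx": 0, "dy": 0.5, "dz": -2, "ax": 0, "ay": 0, "az": 0}
    - {"dx": 0, "dy": 0.5, "dz": -4, "ax": 0, "ay": 0, "az": 0}
    - {"dx": 0, "dy": 0.5, "dz": -6, "ax": 0, "ay": 0, "az": 0}
    - {"dx": 0, "dy": 0.5, "dz": -8, "ax": 0, "ay": 0, "az": 0}
    - {"dx": 0, "dy": 0.5, "dz": -9, "ax": 0, "ay": 0, "az": 0}
    - {"dx": 0, "dy": 0.5, "dz": -10, "ax": 0, "ay": 0, "az": 0}
    - {"dx": 0, "dy": 0.5, "dz": -11, "ax": 0, "ay": 0, "az": 0}
    - {"dx": 0, "dy": 0.5, "dz": -12, "ax": 0, "ay": 0, "az": 0}
    - {"dx": 0, "dy": 0.5, "dz": -12, "ax": 0, "ay": 0, "az": 0}
    - {"dx": 0, "dy": 0.5, "dz": -12, "ax": 0, "ay": 0, "az": 0}

```text
clock: 6.2
eef_pos: [459.4, 59.6, 318.3]
eef_rot: [3.139, -0.003, 0.068]
contact_force: [6.0, -4.0, -7.1]
opening: 13.3
gripper_force: 59.4
```

Call:
drive_tool:
  increments:
    - {"dx": 0, "dy": 0, "dz": -0.5, "ax": 0, "ay": 0, "az": 0}
    - {"dx": 0, "dy": 0, "dz": -1, "ax": 0, "ay": 0, "az": 0}
    - {"dx": 0, "dy": 0, "dz": -1.5, "ax": 0, "ay": 0, "az": 0}
    - {"dx": 0, "dy": 0, "dz": -2, "ax": 0, "ay": 0, "az": 0}
    - {"dx": 0, "dy": 0, "dz": -2, "ax": 0, "ay": 0, "az": 0}
    - {"dx": 0, "dy": 0, "dz": -2, "ax": 0, "ay": 0, "az": 0}
    - {"dx": 0, "dy": 0, "dz": -2, "ax": 0, "ay": 0, "az": 0}
    - {"dx": 0, "dy": 0, "dz": -2, "ax": 0, "ay": 0, "az": 0}
    - {"dx": 0, "dy": 0, "dz": -2, "ax": 0, "ay": 0, "az": 0}
    - {"dx": 0, "dy": 0, "dz": -2, "ax": 0, "ay": 0, "az": 0}

```text
clock: 7.03
eef_pos: [459.3, 59.6, 318.3]
eef_rot: [3.139, -0.004, 0.068]
contact_force: [11.1, -4.1, -17.3]
opening: 13.4
gripper_force: 58.6
```

Call:
drive_tool:
  increments:
    - {"dx": 0, "dy": 0, "dz": 0, "ax": 0, "ay": 0, "az": 0}
    - {"dx": 0, "dy": 0, "dz": 0, "ax": 0, "ay": 0, "az": 0}
    - {"dx": 0, "dy": 0, "dz": 0, "ax": 0, "ay": 0, "az": 0}
    - {"dx": 0, "dy": 0, "dz": 0, "ax": 0, "ay": 0, "az": 0}
    - {"dx": 0, "dy": 0, "dz": 0, "ax": 0, "ay": 0, "az": 0}
    - {"dx": 0, "dy": 0, "dz": -10, "ax": 0, "ay": 0, "az": 0}
    - {"dx": 0, "dy": 0, "dz": -30, "ax": 0, "ay": 0, "az": 0}
    - {"dx": 0, "dy": 0, "dz": -50, "ax": 0, "ay": 0, "az": 0}
    - {"dx": 0, "dy": 0, "dz": -70, "ax": 0, "ay": 0, "az": 0}
    - {"dx": 0, "dy": 0, "dz": -90, "ax": 0, "ay": 0, "az": 0}
  jaw: 45

```text
clock: 7.87
eef_pos: [458.8, 60.3, 412.7]
eef_rot: [3.142, -0.001, 0.067]
contact_force: [0.5, 0.1, -0.7]
opening: 45.1
gripper_force: 0.0
```

```bash
python3 - <<'E'
from fit import *
c=cam('wrist');c=cam('wrist'); save(c,'pics/w4.png'); o=r.get_obs(); print(o['eef_pos'],o['eef_rot'])
for p in ([550,66.5,.068],):
  for l in [(-92,0,182),(0,0,163),(-54,-52,123),(-54,52,123)]: print(l,proj(c,W(p,l)).round(1))
for s in r.silhouettes('bobbin','wrist')[:4]: print(s['score'],s['bbox'])
for n in ['scene','side']:
  q=cam(n); save(q,f'pics/{n}4.png')
  print(n,proj(q,W(p,(0,0,140))))
  for s in r.silhouettes('bobbin',n)[:4]: print(s['score'],s['bbox'])
cv2.imwrite('pics/w4c.png',cv2.resize(c['image'][0:260,180:460,::-1],(640,594),interpolation=cv2.INTER_CUBIC))
E
```

```text
[460.26250245  60.2603613  415.91627502] [ 3.14081632 -0.00948294  0.06676897]
(-92, 0, 182) [[318.  216.6]]
(0, 0, 163) [[317.8  92.6]]
(-54, -52, 123) [[372.8 157.7]]
(-54, 52, 123) [[262.4 157.9]]
0.73 [462.8, 5.3, 54.1, 10.6]
0.63 [320.0, 90.1, 122.3, 124.8]
0.62 [288.4, 255.1, 54.0, 70.8]
0.59 [400.8, 250.1, 64.2, 59.5]
scene [[331.6406352  185.37837218]]
0.81 [318.9, 160.6, 21.5, 25.5]
0.79 [280.5, 173.5, 25.7, 27.2]
0.57 [335.4, 185.1, 27.5, 27.9]
0.57 [304.2, 259.1, 27.9, 33.4]
side [[304.88517264 170.68134181]]
0.95 [306.7, 170.2, 32.0, 28.4]
0.91 [375.4, 212.5, 26.1, 28.4]
0.64 [267.9, 245.3, 34.3, 28.3]
0.61 [242.5, 212.8, 27.7, 31.7]
```

View pics/w4c.png

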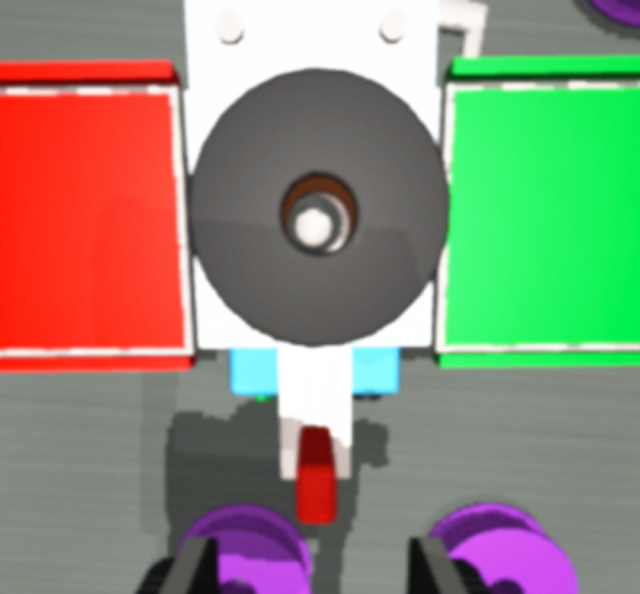

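Call:
drive_tool:
  increments:
    - {"dx": 9, "dy": -6, "dz": 0, "ax": 0, "ay": 0, "az": -6}
    - {"dx": 18, "dy": -12, "dz": 0, "ax": 0, "ay": 0, "az": -12}
    - {"dx": 27, "dy": -18, "dz": 0, "ax": 0, "ay": 0, "az": -18}
    - {"dx": 37, "dy": -25, "dz": 0, "ax": 0, "ay": 0, "az": -24}
    - {"dx": 46, "dy": -31, "dz": 0, "ax": 0, "ay": 0, "az": -30}
    - {"dx": 55, "dy": -37, "dz": 0, "ax": 0, "ay": 0, "az": -36}
    - {"dx": 64, "dy": -43, "dz": 0, "ax": 0, "ay": 0, "az": -42}
    - {"dx": 73, "dy": -49, "dz": 0, "ax": 0, "ay": 0, "az": -48}
    - {"dx": 82, "dy": -55, "dz": 0, "ax": 0, "ay": 0, "az": -54}
    - {"dx": 91, "dy": -61.5, "dz": 0, "ax": 0, "ay": 0, "az": -60}
  jaw: 50

```text
clock: 9.05
eef_pos: [545.6, 127.9, 408.8]
eef_rot: [-3.139, 0.002, 1.119]
contact_force: [0.0, 0.5, -0.9]
opening: 50.0
gripper_force: 0.0
```

Call:
drive_tool:
  increments:
    - {"dx": 0, "dy": 0, "dz": 0, "ax": 0, "ay": 0, "az": -6}
    - {"dx": 0, "dy": 0, "dz": 0, "ax": 0, "ay": 0, "az": -12}
    - {"dx": 0, "dy": 0, "dz": 0, "ax": 0, "ay": 0, "az": -18}
    - {"dx": 0, "dy": 0, "dz": 0, "ax": 0, "ay": 0, "az": -24}
    - {"dx": 0, "dy": 0, "dz": 0, "ax": 0, "ay": 0, "az": -30}
    - {"dx": 0, "dy": 0, "dz": 0, "ax": 0, "ay": 0, "az": -30}
    - {"dx": 0, "dy": 0, "dz": 0, "ax": 0, "ay": 0, "az": -30}
    - {"dx": 0, "dy": 0, "dz": 0, "ax": 0, "ay": 0, "az": -30}
    - {"dx": 0, "dy": 0, "dz": 0, "ax": 0, "ay": 0, "az": -30}
    - {"dx": 0, "dy": 0, "dz": 0, "ax": 0, "ay": 0, "az": -30}
  jaw: 50

```text
clock: 9.88
eef_pos: [545.6, 127.6, 410.5]
eef_rot: [-3.141, 0.0, 1.636]
contact_force: [-0.5, 0.6, 0.4]
opening: 49.8
gripper_force: 0.0
```

```bash
python3 - <<'E'
from fit import *
c=cam('wrist'); save(c,'pics/w5.png'); o=r.get_obs(); print(o['eef_pos'],o['eef_rot'])
p=[550.7,65.6,.068]
for l in [(0,0,163),(-54,52,123),(54,52,123),(0,62,130)]: print(l,proj(c,W(p,l)).round(1))
for s in r.silhouettes('bobbin','wrist')[:4]: print(s['score'],s['bbox'])
cv2.imwrite('pics/w5c.png',c['image'][:,:,::-1])
E
```

```text
[545.58982045 127.63100367 410.61373412] [-3.14142901e+00  6.98458672e-06  1.63666215e+00]
(0, 0, 163) [[318.8 276.7]]
(-54, 52, 123) [[262.3 206.4]]
(54, 52, 123) [[374.8 206.1]]
(0, 62, 130) [[318.6 198.2]]
0.93 [430.9, 346.6, 24.1, 27.9]
0.87 [316.1, 268.0, 102.3, 105.3]
0.8 [172.5, 274.8, 63.0, 35.2]
0.63 [160.1, 188.7, 86.1, 73.3]
```

View pics/w5c.png

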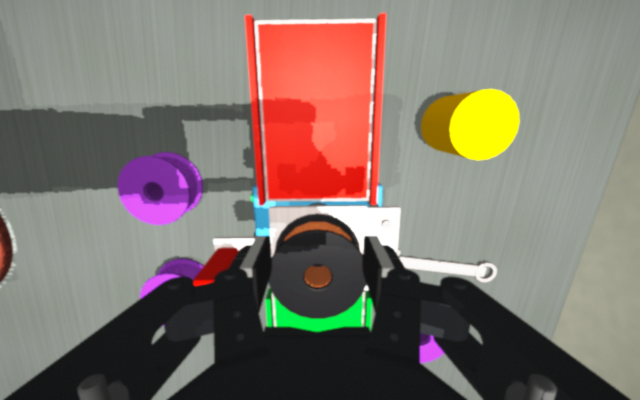

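Call:
drive_tool:
  increments:
    - {"dx": 5, "dy": 1, "dz": 12, "ax": 0, "ay": 0, "az": 0}
    - {"dx": 5, "dy": 1, "dz": 28, "ax": 0, "ay": 0, "az": 0}
    - {"dx": 5, "dy": 1, "dz": 44, "ax": 0, "ay": 0, "az": 0}
    - {"dx": 5, "dy": 1, "dz": 60, "ax": 0, "ay": 0, "az": 0}
    - {"dx": 5, "dy": 1, "dz": 76, "ax": 0, "ay": 0, "az": 0}
    - {"dx": 5, "dy": 1, "dz": 92, "ax": 0, "ay": 0, "az": 0}
    - {"dx": 5, "dy": 1, "dz": 104, "ax": 0, "ay": 0, "az": 0}
    - {"dx": 5, "dy": 1, "dz": 112, "ax": 0, "ay": 0, "az": 0}
    - {"dx": 5, "dy": 1, "dz": 118, "ax": 0, "ay": 0, "az": 0}
    - {"dx": 5, "dy": 1, "dz": 118, "ax": 0, "ay": 0, "az": 0}
  jaw: 50

```text
clock: 10.82
eef_pos: [545.8, 132.7, 291.2]
eef_rot: [-3.139, 0.0, 1.637]
contact_force: [-0.1, -1.1, -0.2]
opening: 49.9
gripper_force: 0.0
```

```bash
python3 - <<'E'
from fit import *
c=cam('wrist'); save(c,'pics/w6.png'); o=r.get_obs(); print(o['eef_pos'],o['eef_rot'],o['contact_force'])
p=[550.7,65.6,.068]
for l in [(0,0,163),(-54,52,123),(54,52,123)]: print(l,proj(c,W(p,l)).round(1))
E
```

```text
[546.18670971 132.74025907 292.21721089] [-3.14068113e+00  5.41212177e-06  1.63736154e+00] [-1.76465975  0.56796094 -0.17680337]
(0, 0, 163) [[319.6 423.9]]
(-54, 52, 123) [[222.3 279.3]]
(54, 52, 123) [[416.5 279.3]]
```

View pics/w6.png

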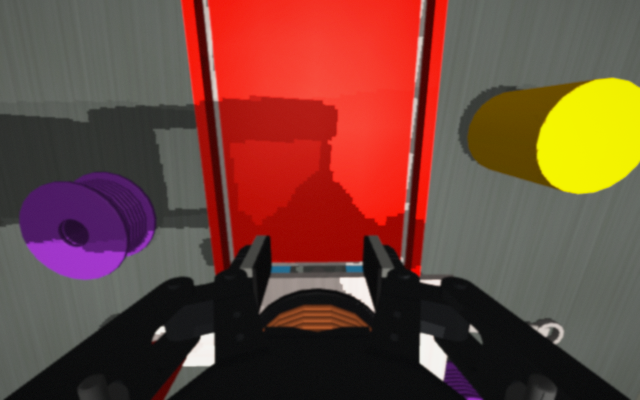

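Call:
drive_tool:
  increments:
    - {"dx": -5, "dy": 0, "dz": 0, "ax": 0, "ay": 0, "az": 0}
    - {"dx": -10, "dy": 0, "dz": 0, "ax": 0, "ay": 0, "az": 0}
    - {"dx": -14, "dy": 0, "dz": 0, "ax": 0, "ay": 0, "az": 0}
    - {"dx": -17, "dy": 0, "dz": 0, "ax": 0, "ay": 0, "az": 0}
    - {"dx": -20, "dy": 0, "dz": 0, "ax": 0, "ay": 0, "az": 0}
    - {"dx": -24, "dy": 0, "dz": 0, "ax": 0, "ay": 0, "az": 0}
    - {"dx": -28, "dy": 0, "dz": 0, "ax": 0, "ay": 0, "az": 0}
    - {"dx": -33, "dy": 0, "dz": 0, "ax": 0, "ay": 0, "az": 0}
    - {"dx": -38, "dy": 0, "dz": 0, "ax": 0, "ay": 0, "az": 0}
    - {"dx": -42, "dy": 0, "dz": 0, "ax": 0, "ay": 0, "az": 0}

```text
clock: 11.7
eef_pos: [549.2, 90.5, 292.9]
eef_rot: [3.141, -0.0, 1.637]
contact_force: [-0.5, 3.2, 1.9]
opening: 50.0
gripper_force: 1.9
```

```bash
python3 - <<'E'
from fit import *
o=r.get_obs(); print(o['eef_pos'],o['contact_force'])
p=[550.7,65.6,.068]
a=[]
for n in ('scene','side'):
  c=cam(n); save(c,f'pics/{n}7.png'); print(proj(c,W(p,(0,-20,140))))
  for s in r.silhouettes('bobbin',n)[:4]: print(n,s['score'],s['bbox'])
  a.append(cv2.resize(c['image'][130:250,250:400,::-1],(400,320),interpolation=cv2.INTER_CUBIC))
cv2.imwrite('pics/s7.png',np.hstack(a))
E
```

```text
[549.19566581  90.51736749 292.90579932] [-0.54716447  3.24672494  1.91299311]
[[325.94071061 187.88833488]]
scene 0.78 [304.1, 262.2, 30.9, 31.4]
scene 0.76 [279.4, 174.2, 23.0, 24.5]
scene 0.63 [328.5, 187.8, 28.0, 28.0]
[[308.57211574 174.17840784]]
side 0.84 [312.1, 174.9, 33.1, 26.9]
side 0.82 [241.8, 213.3, 27.3, 28.6]
side 0.75 [265.2, 245.7, 29.5, 28.9]
side 0.65 [375.6, 216.4, 26.5, 28.5]
```

View pics/s7.png

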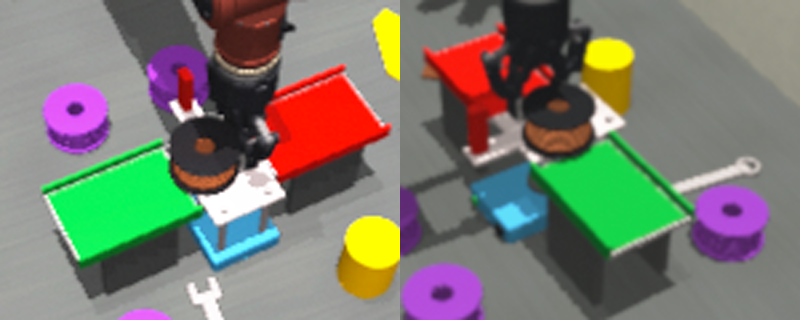

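Call:
drive_tool:
  increments:
    - {"dx": -4, "dy": 0, "dz": 0, "ax": 0, "ay": 0, "az": 0}
    - {"dx": -8, "dy": 0, "dz": 0, "ax": 0, "ay": 0, "az": 0}
    - {"dx": -12, "dy": 0, "dz": 0, "ax": 0, "ay": 0, "az": 0}
    - {"dx": -16, "dy": 0, "dz": 0, "ax": 0, "ay": 0, "az": 0}
    - {"dx": -20, "dy": 0, "dz": 0, "ax": 0, "ay": 0, "az": 0}
    - {"dx": -24, "dy": 0, "dz": 0, "ax": 0, "ay": 0, "az": 0}
    - {"dx": -28, "dy": 0, "dz": 0, "ax": 0, "ay": 0, "az": 0}
    - {"dx": -32, "dy": 0, "dz": 0, "ax": 0, "ay": 0, "az": 0}
    - {"dx": -36, "dy": 0, "dz": 0, "ax": 0, "ay": 0, "az": 0}
    - {"dx": -40, "dy": 0, "dz": 0, "ax": 0, "ay": 0, "az": 0}

```text
clock: 12.73
eef_pos: [551.4, 50.2, 291.9]
eef_rot: [-3.14, 0.0, 1.637]
contact_force: [-0.1, 2.7, -1.1]
opening: 50.4
gripper_force: 1.4
```

Call:
drive_tool:
  increments:
    - {"dx": -4, "dy": 0, "dz": 0, "ax": 0, "ay": 0, "az": 0}
    - {"dx": -8, "dy": 0, "dz": 0, "ax": 0, "ay": 0, "az": 0}
    - {"dx": -12, "dy": 0, "dz": 0, "ax": 0, "ay": 0, "az": 0}
    - {"dx": -16, "dy": 0, "dz": 0, "ax": 0, "ay": 0, "az": 0}
    - {"dx": -20, "dy": 0, "dz": 0, "ax": 0, "ay": 0, "az": 0}
    - {"dx": -24, "dy": 0, "dz": 0, "ax": 0, "ay": 0, "az": 0}
    - {"dx": -28, "dy": 0, "dz": 0, "ax": 0, "ay": 0, "az": 0}
    - {"dx": -32, "dy": 0, "dz": 0, "ax": 0, "ay": 0, "az": 0}
    - {"dx": -36, "dy": 0, "dz": 0, "ax": 0, "ay": 0, "az": 0}
    - {"dx": -40, "dy": 0, "dz": 0, "ax": 0, "ay": 0, "az": 0}

```text
clock: 13.57
eef_pos: [554.4, 10.6, 292.7]
eef_rot: [3.142, 0.0, 1.637]
contact_force: [-1.1, 2.6, -1.3]
opening: 50.3
gripper_force: 1.4
```

```bash
python3 - <<'E'
from fit import *
o=r.get_obs(); print(o['eef_pos'],o['contact_force'])
p=[550.7,65.6,.068]
a=[]
for n in ('scene','side'):
  c=cam(n); save(c,f'pics/{n}8.png'); print(proj(c,W(p,(0,-102,135))))
  for s in r.silhouettes('bobbin',n)[:5]: print(n,s['score'],s['bbox'])
  a.append(cv2.resize(c['image'][130:250,250:400,::-1],(400,320),interpolation=cv2.INTER_CUBIC))
cv2.imwrite('pics/s8.png',np.hstack(a))
E
```

```text
[554.4297289   10.57313018 292.73517534] [-1.07674338  2.59065333 -1.29332554]
[[302.85486881 198.19465904]]
scene 0.77 [304.8, 261.4, 30.2, 34.9]
scene 0.66 [305.4, 199.0, 27.5, 31.0]
scene 0.62 [280.2, 175.2, 21.2, 27.3]
scene 0.41 [188.0, 210.6, 43.0, 31.5]
[[323.02602547 190.15406302]]
side 0.92 [325.6, 186.6, 34.5, 32.9]
side 0.76 [266.4, 247.0, 30.5, 29.3]
side 0.73 [242.1, 213.6, 24.3, 29.2]
side 0.55 [375.6, 212.2, 21.1, 28.0]
side 0.21 [302.6, 180.3, 57.7, 21.3]
```

View pics/s8.png

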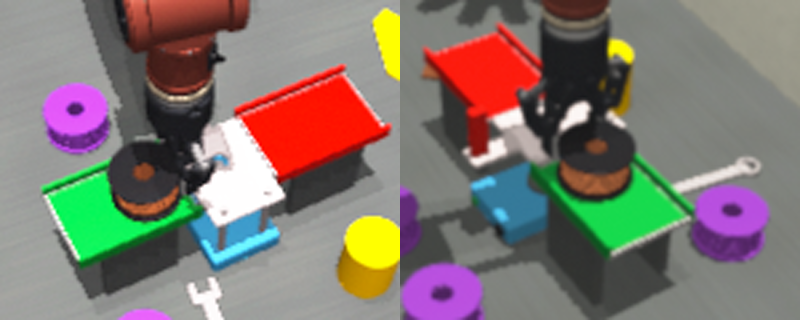

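Call:
drive_tool:
  increments:
    - {"dx": -4, "dy": 0, "dz": 0, "ax": 0, "ay": 0, "az": 0}
    - {"dx": -8, "dy": 0, "dz": 0, "ax": 0, "ay": 0, "az": 0}
    - {"dx": -12, "dy": 0, "dz": 0, "ax": 0, "ay": 0, "az": 0}
    - {"dx": -16, "dy": 0, "dz": 0, "ax": 0, "ay": 0, "az": 0}
    - {"dx": -20, "dy": 0, "dz": 0, "ax": 0, "ay": 0, "az": 0}
    - {"dx": -24, "dy": 0, "dz": 0, "ax": 0, "ay": 0, "az": 0}
    - {"dx": -27, "dy": 0, "dz": 0, "ax": 0, "ay": 0, "az": 0}
    - {"dx": -29, "dy": 0, "dz": 0, "ax": 0, "ay": 0, "az": 0}
    - {"dx": -30, "dy": 0, "dz": 0, "ax": 0, "ay": 0, "az": 0}
    - {"dx": -30, "dy": 0, "dz": 0, "ax": 0, "ay": 0, "az": 0}

```text
clock: 14.6
eef_pos: [556.4, -19.3, 292.7]
eef_rot: [-3.142, 0.0, 1.637]
contact_force: [0.6, 1.4, -0.4]
opening: 49.7
gripper_force: 0.9
```

Call:
drive_tool:
  increments:
    - {"dx": 5, "dy": 0, "dz": 0, "ax": 0, "ay": 0, "az": 0}
    - {"dx": 12, "dy": 0, "dz": 0, "ax": 0, "ay": 0, "az": 0}
    - {"dx": 20, "dy": 0, "dz": 0, "ax": 0, "ay": 0, "az": 0}
    - {"dx": 28, "dy": 0, "dz": 0, "ax": 0, "ay": 0, "az": 0}
    - {"dx": 30, "dy": 0, "dz": -12, "ax": 0, "ay": 0, "az": 0}
    - {"dx": 30, "dy": 0, "dz": -32, "ax": 0, "ay": 0, "az": 0}
    - {"dx": 30, "dy": 0, "dz": -56, "ax": 0, "ay": 0, "az": 0}
    - {"dx": 30, "dy": 0, "dz": -80, "ax": 0, "ay": 0, "az": 0}
    - {"dx": 30, "dy": 0, "dz": -104, "ax": 0, "ay": 0, "az": 0}
    - {"dx": 30, "dy": 0, "dz": -120, "ax": 0, "ay": 0, "az": 0}

```text
clock: 15.43
eef_pos: [554.8, 11.4, 416.9]
eef_rot: [3.137, 0.001, 1.638]
contact_force: [0.2, 0.4, 0.6]
opening: 50.3
gripper_force: 0.0
```

```bash
python3 - <<'E'
from fit import *
o=r.get_obs(); print(o['eef_pos'],o['contact_force'])
p=[550.7,65.6,.068]
a=[]
for n in ('scene','side'):
  c=cam(n); print(proj(c,W(p,[(0,-132,158),(0,-132,135),(-92,0,182)])).round(1).tolist())
  for s in r.silhouettes('bobbin',n)[:5]: print(n,s['score'],s['bbox'])
  a.append(cv2.resize(c['image'][130:250,250:400,::-1],(400,320),interpolation=cv2.INTER_CUBIC))
cv2.imwrite('pics/s9.png',np.hstack(a))
E
```

```text
[554.84972245  11.37654102 416.87620812] [0.15551679 0.4122657  0.64816327]
[[293.9, 197.7], [294.2, 201.7], [318.8, 157.3]]
scene 0.88 [302.8, 260.7, 28.2, 33.4]
scene 0.68 [279.6, 173.7, 19.4, 28.0]
scene 0.65 [296.1, 203.4, 27.2, 27.9]
[[328.9, 189.9], [328.6, 195.9], [278.7, 169.6]]
side 0.85 [331.1, 194.9, 33.9, 29.3]
side 0.85 [243.6, 214.4, 28.5, 29.0]
side 0.66 [375.6, 214.8, 24.6, 25.9]
```

View pics/s9.png

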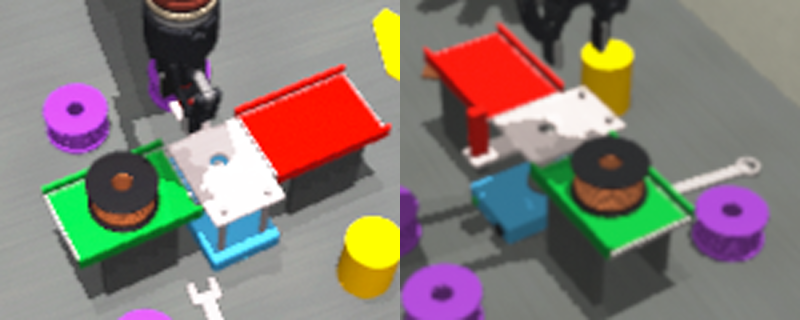

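The bobbin stands upright at the middle of the green deck, about pixel (296, 203) in the scene view. The plate is still up and the gripper is clear of everything.

```bash
python3 -c "
from workcell import r
print(r.finish_job())"
```

```text
the job is handed in; nothing more can be done
None
```

The stripper plate was lifted to its stop and the copper bobbin pushed, upright, wholly onto the green deck; the job was handed in with the arm clear at about 15.5 s.

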